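Raise the remote shelf and pin it by the middle hole of its stay

TASK

Raise the shelf of the white lever tray, with the black remote on it, and pin it at half height: take the flat stay arm by its knob, draw it towards the front of the tray and drop the middle one of its three holes over the upright peg, so that the bar lies down home on the bridge and holds the shelf up by itself when you let go. Just where the peg stands in its slot is not known exactly, so feel for it with a light touch and never force the bar down on it. The black remote stays on its shelf, and the silver remote, the glass votive and the cork coaster stay where they are.

Things in the scene. Friction and masses are not known exactly. Their poses are not given: they have to be found in the camera images.
- tray: Fixed white plastic lever tray, 285 (x) by 220 mm (y), rim 24 mm high. Origin on its underside straight below the axle on which shelf and lever rock; x points from its front (bridge, stay knob) to its rear (shelf), z up. Axle along y at z = 28 mm. The bridge crosses the front at x -142 to -98 mm, 184 mm wide, its top at z = 91 mm; the round peg stands up from the bridge's middle.
- rocker (a joint): Angle of shelf and lever about the axle: 0 with the shelf flat, at most 1.0, growing as the shelf's rear edge rises; it falls back by its weight. Drawing the stay towards the tray's -x raises it against a pull of about 1.5 to 4 N. With the middle hole on the peg it reads 0.28 to 0.62 by where the peg is clamped (0.45 at mid-slot); a neighbouring hole gives about 0.37 more or less.
- stay: Stay arm: flat aluminium bar, 5 mm thick, 75 g, free to tilt up and swing sideways. Origin in its link pin, half-way through the bar; the bar runs along its own -x to the knob. 12 mm wide, but 20 mm from 70 to 156 mm from the pin, with three round through holes of 10.5 mm at 87, 113, 139 mm. Starts parked on the bridge, swung 0.16 to 0.36 rad to the tray's -y side.
- pin (a point): Link pin of stay and lever, 70 mm from the axle. In the tray's frame it lies at y = 0, x = 70 sin(0.35 - a) mm, z = 28 + 70 cos(0.35 - a) mm, where a is the rocker's angle.
- knob (a point): Centre of the stay's upright round knob, 185 mm from the link pin and 16 mm above the bar's mid-plane. Knob 18 mm across, 27 mm tall, on the bar's top face; the bar under it is only 12 mm wide and overhangs the bridge's front, with nothing below down to the tray's rim.
- middle_hole (a point): Centre of the stay's middle hole, half-way through the bar (113 mm from the link pin, 72 mm from the knob). With the bar home it lies about 3 mm above the bridge's top; with the bar on the peg's tip, 16 to 17 mm.
- peg_slot (a point): Middle of the peg's slot, on the bridge's top face; axes as the tray's. The steel peg, 8 mm across, 14 mm high, chamfered to 6.2 mm at its tip, is clamped fast somewhere in the slot: on the tray's centre line, up to 10 mm from this point either way along x. The peg's own place is not measured.
- shelf (a point): Middle of the shelf's upper face. The shelf is 80 mm by 196 mm with a low lip all round; at the start it lies flat 23 mm above the sideboard.
- black_remote_mid (a point): Centre of the black set-top remote, 165 x 44 x 18 mm, lying loose along y on the shelf (it may slide a little down to the shelf's lip as the shelf tilts).
- silver_remote_mid (a point): Centre of the silver air-conditioning remote, 145 x 44 x 20 mm, lying in the tray below the stay. Leave alone.
- votive: Glass votive cup, 72 mm across and 75 mm high, standing loose on the sideboard beside the tray (+y side). Origin under its middle. Leave alone.
- coaster: Cork coaster, 96 mm across, 8 mm thick, loose on the sideboard beside the tray (-y side). Origin under its middle. Leave alone.
Not all that is in view belongs to the job. What is meant by the part that bears black_remote_mid is not blue, and is the smaller of those in its own colour.

How it is judged:
On the way, in this order (a step that is already met when the one before it is completed fails the run):
1. the shelf is raised by the stay while the bar is still held clear above the bridge (value of joint rocker above 0.2 rad and z of middle_hole in the frame of tray above 0.102 m), for 0.2 s.
2. the bar is down on the bridge with its middle hole over the peg (z of middle_hole in the frame of tray between 0.09 and 0.099 m and x of middle_hole in the frame of peg_slot between -0.0125 and 0.0125 m and y of middle_hole in the frame of peg_slot between -0.004 and 0.004 m and value of joint rocker between 0.25 and 0.64 rad), for 0.2 s.
At the end, for the whole second after the job is handed in: The bar lies home on the bridge with its middle hole round the peg (hole centre less than 8 mm above the bridge, within 4 mm of the tray's centre line and 12.5 mm of the slot's middle), the shelf stands at 0.25 to 0.64 rad and is at rest without being held, and the black remote lies on the shelf (all of step 2 and velocity of joint rocker between -0.05 and 0.05 rad/s and linear speed of stay below 0.02 m/s and x of black_remote_mid in the frame of shelf between -0.03 and 0.03 m and y of black_remote_mid in the frame of shelf between -0.03 and 0.03 m and z of black_remote_mid in the frame of shelf between 0 and 0.02 m); the robot touches nothing.
It fails at once if the bar is pressed or dragged on the peg with more than 20 N (contact force between stay and tray above 20 N).
It fails at once if the silver remote, the votive or the coaster is moved by more than 10 mm (distance of any of silver_remote_mid, votive, coaster from where it was at the start of the episode above 0.01 m).
It fails at once if the votive is tipped (angle between votive's own z axis and vertical above 0.3 rad).
It also fails if it takes over 58 s, if anything falls off the work surface, if the arm or the gripper's body presses on something with over 40 N, if the wrist force passes 120 N, or if a joint passes its speed limit or range.

ROBOT

A 6-joint arm with a two-finger parallel gripper is mounted at the origin on the work surface. World frame = base frame: x ahead of the robot, y to its left, z up, the work surface at z = 0. Lengths are in m, angles in rad, forces in N, time in s.
With the tool pointing down it reaches from about 0.35 to 1 m from the base axis. Payload 7.1 kg.
Tool frame: the origin (TCP) lies midway between the tips of the shut fingers; the grasp point (between the pads) lies 19 mm behind it; z points along the fingers, y is the direction in which the jaws open and shut (so a half turn about z gives the same grasp; the last joint's range is limited). The gripper opens to 85 mm and grips with 20 to 120 N. Pads are 22 mm wide; open, the fingers measure 114 mm over their backs; the gripper's body (76 mm by 85 mm) begins 54 mm behind the grasp point. The pads swing forward as they close: fully open they stand 13 mm farther back than shut.
Start: joints at [1.322, 0.423, 1.63, -0, 1.089, -0.019], TCP at [0.142, 0.609, 0.231] pointing down, gripper open.
Joint ranges: [-3, 3], [-0.9, 2.11], [0.09, 2.58], [-1.31, 4.45], [0.11, 2.69], [-2.54, 2.54]. Speed limits (rad/s): [2.39, 2.39, 3.01, 3.14, 3.14, 3.14].

INTERFACE

Orientations are given as a rotation vector (axis times angle).
In Python, from bench import env, get_image, get_calibration gives the robot as it stands.
- The arm moves only by the tool servo_tool, never from a script. Its argument "deltas" is a list of rows, each an object with "slide": the shift along the tool's x, y, z in m, a list of three; "twist": the turn, a rotation vector about the tool's x, y, z in degrees, a list of three; "grip": the closure in counts, from 0 (fully open) to 255 (shut). A call has 1 to 12 rows; each row is the pose to reach, as a shift and turn from the pose commanded when the call began, along the tool's axes at that moment; what a row does not reach only later rows make up. A row lasts 1/10 s, in which the tool goes at most 50 mm and 8.59 degrees, less where a joint would pass 70% of its speed; a pose out of reach is approached as far as the arm can. A call with a gripper value outside its range is refused whole. The fingers move at their own pace and stop on an object; the grip force is fixed at half the most. Time passes only in rows, so rows that repeat a pose let the fingers close. It gives the time, the measured TCP pose, the force and the opening at its end, in the units of the state.
- env.observe(): the state, without advancing time (a new reading comes with each control period).
- get_image(name): name is "side" or "top"; returns (picture, depth): 420x560x3 uint8, red, green, blue; 420x560 float32, m along the optical axis (not along the pixel's ray), 0 where there is no reading.
- get_calibration(name): a dict with "intrinsics" (3x3 intrinsics, pixels), "k1" (the pictures are not rectified: a ray, as slopes to the right and down, at radius r is drawn at 1 + k1 r^2 times it, then the intrinsics apply), "R" (3x3) and "t" (3): a world point X has camera coordinates R X + t. Camera axes: x right, y down, z forward; pixel columns grow to the right and rows downward; lengths in m; the calibration is good to about 2 mm. A picture is of the moment at which its call begins. get_calibration takes no time and is no camera call.
- env.job_done(): hands the job in, once; it reports no verdict.
The state is a dict: "time_s": time; "q": joint angles; "joint_velocities": joint speeds; "tau": joint torques, N m; "tool_pos": TCP position; "ee_rot": TCP orientation; "wrist_force": force on the tool from outside, world axes, zero at the start; "moment": the same for the moment, N m; "opening": finger opening in m.
Only numpy, scipy, OpenCV 4.12 (cv2) and the standard library are available. Lean on these libraries where they do the work, as an engineer would, in place of code of your own. Each camera call takes 0.05 s, during which the arm holds its last target.

## Working session

There is one attempt and no reset: what is moved stays moved. The work goes in short steps, Python scripts to look and compute and a tool call to move; the robot and the scene stay as the last step left them, time stands still between calls to the robot, and variables do not carry over. Pictures are saved under pics/ and viewed, and the job is handed in when it is done.

Besides the shell and the picture viewer there is one more tool, called after "Emit:" by a JSON object that holds its "fn" and its "kwargs", one argument or row to a line. servo_tool: Moves the arm, as the interface text tells. Its arguments: {"type":"object","properties":{"deltas":{"type":"array","items":{"type":"object","properties":{"slide":{"type":"array","items":{"type":"number"}},"twist":{"type":"array","items":{"type":"number"}},"grip":{"type":"number"}}}}},"required":["deltas"]}

```bash
ls; mkdir -p pics
python3 - <<'E'
from bench import env,get_image,get_calibration
import cv2,numpy as np
for n in("side","top"):
    im,d=get_image(n); np.savez(f"pics/{n}0.npz",im=im,d=d)
    cv2.imwrite(f"pics/{n}0.png",im[:,:,::-1])
    c=get_calibration(n); print(n,c)
print(env.observe())
E
```

```text
pics
side {'intrinsics': array([[381.65433638,   0.        , 280.83155559],
       [  0.        , 381.65433638, 213.20070388],
       [  0.        ,   0.        ,   1.        ]]), 'k1': -0.08774559906882246, 'R': array([[ 0.81998913, -0.57226494,  0.01143082],
       [-0.31499215, -0.46784173, -0.82577483],
       [ 0.4779098 ,  0.67352576, -0.56388409]]), 't': array([-0.44284962,  0.25917458,  0.60619948])}
top {'intrinsics': array([[451.04346884,   0.        , 280.80491555],
       [  0.        , 451.04346884, 216.8892556 ],
       [  0.        ,   0.        ,   1.        ]]), 'k1': -0.10565417269420374, 'R': array([[ 4.99500143e-04, -9.99787805e-01,  2.05935556e-02],
       [-9.90253533e-01, -3.36270729e-03, -1.39235886e-01],
       [ 1.39275591e-01, -2.03232928e-02, -9.90045087e-01]]), 't': array([0.01549799, 0.56199592, 0.9019473 ])}
{'time_s': 0.1, 'q': array([ 1.32198852e+00,  4.23762563e-01,  1.63060898e+00, -3.05020776e-05,
        1.08863210e+00, -1.89908604e-02]), 'joint_velocities': array([-0.00155522, -0.00169275, -0.00354476,  0.00067926, -0.00081008,
       -0.00072962]), 'tau': array([ 1.89076213e-04, -5.58424723e+01, -2.82445711e+01,  2.45442749e-05,
        3.01810178e-03,  1.03441855e-05]), 'tool_pos': array([0.14222835, 0.60808672, 0.2306264 ]), 'ee_rot': array([-3.60160988e-01, -3.12071599e+00,  2.20208901e-03]), 'wrist_force': array([ 0.17247217, -0.08462307, -0.62518785]), 'moment': array([ 0.08341248, -0.00478747, -0.01787685]), 'opening': 0.08566755702828874}
```

View pics/side0.png

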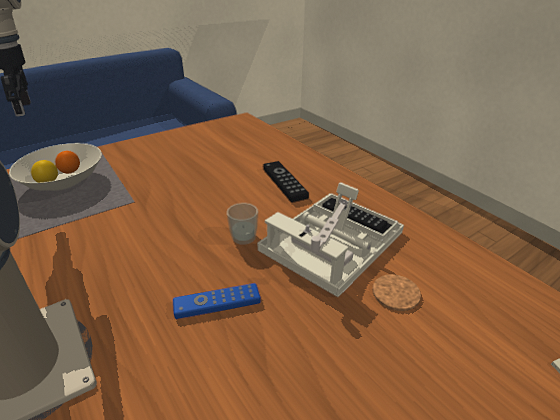

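View pics/top0.png

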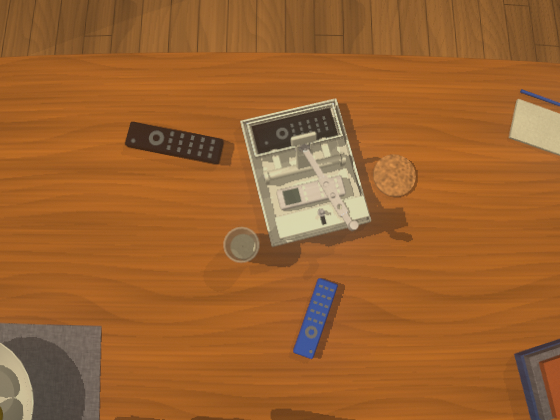

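Remotes in view (top picture): black on the table (175,142), blue (316,318), silver in the tray (308,192), black on the shelf (293,132). The one meant is the smaller black one, on the tray's shelf. Only one tray is in view; its knob is at (353,225). I'll check this in close crops.

Run:
```python
import cv2,numpy as np
a=np.load("pics/top0.npz")['im'][90:255,230:430,::-1]
cv2.imwrite("pics/top0c.png",cv2.resize(a,None,fx=4,fy=3.6,interpolation=cv2.INTER_CUBIC)[:600])
cv2.imwrite("pics/top0c.png",cv2.resize(a[:150],None,fx=4,fy=4,interpolation=cv2.INTER_CUBIC))
cv2.imwrite("pics/top0d.png",cv2.resize(np.load("pics/top0.npz")['im'][170:250,260:380,::-1],None,fx=6.5,fy=6.5,interpolation=cv2.INTER_CUBIC))
a=np.load("pics/side0.npz")['im'][170:300,250:420,::-1]
cv2.imwrite("pics/side0c.png",cv2.resize(a,None,fx=4.5,fy=4.5,interpolation=cv2.INTER_CUBIC))
```

```text
(no output)
```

View pics/top0c.png

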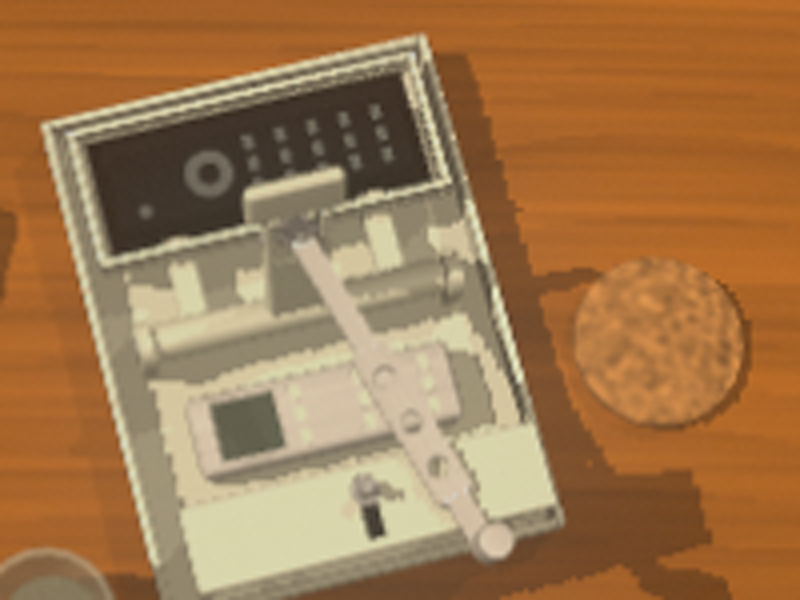

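View pics/top0d.png

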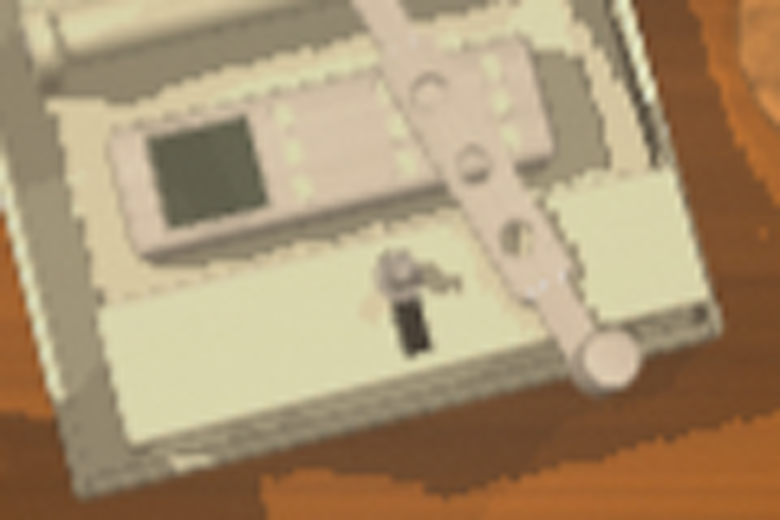

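View pics/side0c.png

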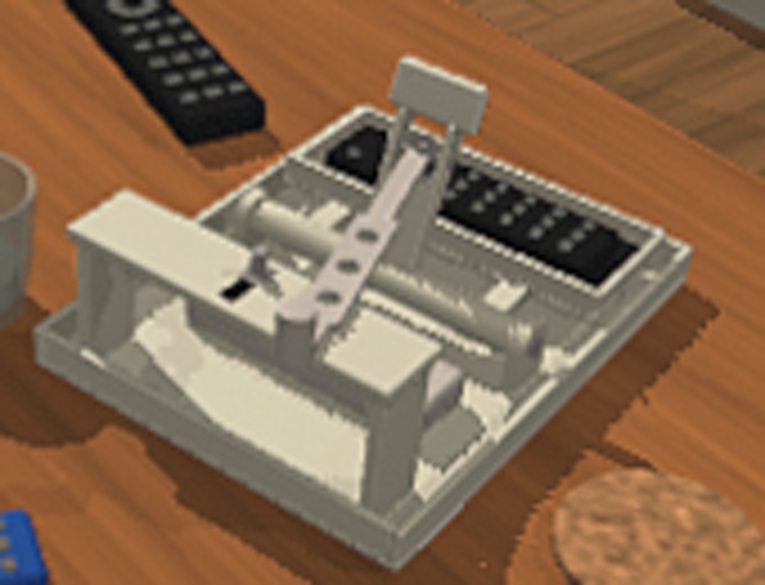

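```bash
cat > h.py <<'E'
import numpy as np,cv2
from scipy.optimize import least_squares
from scipy.spatial.transform import Rotation as Ro
from bench import env,get_image,get_calibration
C={n:get_calibration(n) for n in("side","top")}
def proj(n,X):
    c=C[n];p=np.atleast_2d(X)@c['R'].T+c['t'];s=p[:,:2]/p[:,2:]
    s=s*(1+c['k1']*(s**2).sum(1,keepdims=True));K=c['intrinsics']
    return s*[K[0,0],K[1,1]]+[K[0,2],K[1,2]]
def ray(n,uv):
    c=C[n];K=c['intrinsics']
    s=cv2.undistortPoints(np.array([[uv]],float),K,np.array([c['k1'],0,0,0,0.]))[0,0]
    # brown model: same form
    return -c['R'].T@c['t'],c['R'].T@np.array([s[0],s[1],1])
def onz(n,uv,z):
    o,d=ray(n,uv);return o+d*(z-o[2])/d[2]
def tri(a,b):
    (o1,d1),(o2,d2)=ray("top",a),ray("side",b)
    A=np.array([d1,-d2]).T;s=np.linalg.lstsq(A,o2-o1,rcond=None)[0]
    p,q=o1+d1*s[0],o2+d2*s[1];return (p+q)/2,np.linalg.norm(p-q)
def w(T,P):  # tray->world  T=(x,y,yaw)
    c,s=np.cos(T[2]),np.sin(T[2]);P=np.atleast_2d(P)
    return np.c_[T[0]+c*P[:,0]-s*P[:,1],T[1]+s*P[:,0]+c*P[:,1],P[:,2]]
def tr(T,X):
    c,s=np.cos(T[2]),np.sin(T[2]);X=np.atleast_2d(X)
    dx,dy=X[:,0]-T[0],X[:,1]-T[1]
    return np.c_[c*dx+s*dy,-s*dx+c*dy,X[:,2]]
E
python3 - <<'E'
from h import *
L=np.array([[142.5,110,24],[142.5,-110,24],[-142.5,-110,24],[-142.5,110,24],[-142,92,91],[-98,92,91],[-98,-92,91],[-142,-92,91]])/1e3
top=[(240.75,120.5),(336.2,99.2),(370.5,220),(272,245.7),(279.7,238.5),(275.7,216.9),(363.4,196.2),(369.5,216.2)]
side=[None,(403.3,224.4),(337.3,292.2),(257.8,243.3),(265.1,221.1),(277.8,212.7),(347.8,246.7),(332.2,257.1)]
def f(T):
    r=[]
    for n,o in(("top",top),("side",side)):
        for P,u in zip(L,o):
            if u is not None:
                r+=list(proj(n,w(T,P))[0]-u)
    return np.array(r)
x0=onz("top",(300,170),0)
s=least_squares(f,[x0[0],x0[1],-0.2],loss='soft_l1');print(s.x,np.degrees(s.x[2]));print(f(s.x).reshape(-1,2).round(1))
# also each alone
for k,sl in(("top",slice(0,16)),("side",slice(16,None))):
    print(k,least_squares(lambda T:f(T)[sl],s.x).x)
T=s.x;np.save("T.npy",T)
# knob top
kt=(260+608/6.5,170+358/6.5)
print("knob",tr(T,onz("top",kt,.091+.005+.027+.0005))*1e3)
ks=(250+297/4.5,170+314/4.5); P,e=tri(kt,ks);print("tri",P,tr(T,P)*1e3,e)
for h in [(430,90),(475,163),(517,238)]:
    print("hole",tr(T,onz("top",(260+h[0]/6.5,170+h[1]/6.5),.097))*1e3)
print("peg tip",tr(T,onz("top",(260+396/6.5,170+266/6.5),.105))*1e3,"slot ends",[tr(T,onz("top",(260+a/6.5,170+b/6.5),.091))*1e3 for a,b in((417,352),(404,300))])
print("pegtip side",tr(T,onz("side",(250+262/4.5,170+253/4.5),.105))*1e3)
print("pin",w(T,[[70*np.sin(.35)/1e3,0,.028+.07*np.cos(.35)]]))
q=env.observe();print(q['tool_pos'],Ro.from_rotvec(q['ee_rot']).as_matrix().round(3))
E
```

```text
[ 0.66815187 -0.03515247  0.24663521] 14.131156559146937
[[-0.9 -0.9]
 [-0.  -1.6]
 [ 0.6  0.6]
 [-0.9 -0.1]
 [ 0.2  2. ]
 [-1.2  2. ]
 [ 0.4  0.7]
 [ 0.2  1.9]
 [ 1.7 -0.1]
 [ 2.6 -3.8]
 [ 0.3 -1.8]
 [-1.4 -0.9]
 [-0.4 -1.1]
 [ 0.6  0.3]
 [ 3.5  1.1]]
top [ 0.66951646 -0.03557783  0.2468435 ]
side [ 0.66510114 -0.03635015  0.23969674]
knob [[-150.06641466  -49.95977847  123.5       ]]
tri [ 0.53501596 -0.12091309  0.1181217 ] [[-150.04493711  -50.66133454  118.12169926]] 0.001104488743195686
hole [[-55.39100023 -24.27938842  97.        ]]
hole [[-80.58897153 -31.77926898  97.        ]]
hole [[-106.00222549  -38.2024478    97.        ]]
peg tip [[-106.43690847    0.94765135  105.        ]] slot ends [array([[-131.7754944 ,   -0.54335922,   91.        ]]), array([[-115.41706165,   -0.77876209,   91.        ]])]
pegtip side [[-111.53285736   -2.82257344  105.        ]]
pin [[ 0.69142838 -0.02929236  0.09375609]]
[0.14222835 0.60808672 0.2306264 ] [[-0.974  0.228 -0.   ]
 [ 0.228  0.974 -0.001]
 [-0.    -0.001 -1.   ]]
```

Run:
```python
from h import *
T=np.load("T.npy")
def dpt(n,uv,d):
    o,r=ray(n,uv);return o+r*d[int(round(uv[1])),int(round(uv[0]))]
for n,pts in(("top",{"knob":(353.5,225),"bridgeL":(290,222),"bridgeR":(355,208),"bridgeM":(310,218),"bar":(328,188),"table":(330,270),"table2":(220,190),"remote":(300,132)}),("side",{"knob":(316,240),"bridgeL":(285,222),"bridgeR":(335,250),"table":(250,280),"table2":(300,285)})):
    d=np.load(f"pics/{n}0.npz")['d']
    for k,u in pts.items():
        P=dpt(n,u,d);print(n,k,P.round(4),(tr(T,P)*1e3).round(1))
# knob top pixels by height in depth
for n in("top","side"):
    d=np.load(f"pics/{n}0.npz")['d'];Q=[]
    for v in range(170,270):
        for u in range(255,400):
            if d[v,u]>0:
                o,r=ray(n,(u,v));P=o+r*d[v,u];t=tr(T,P)[0]
                if P[2]>.112 and t[0]<-125: Q.append(t)
    Q=np.array(Q)*1e3;print(n,len(Q),Q.mean(0),Q.min(0),Q.max(0))
```

```text
top knob [ 0.5348 -0.1199  0.1248] [[-150.   -49.6  124.8]]
top bridgeL [ 5.447e-01 -5.000e-04  9.040e-02] [[-111.3   63.8   90.4]]
top bridgeR [ 0.5732 -0.1302  0.0897] [[-115.2  -69.    89.7]]
top bridgeM [ 0.5528 -0.0401  0.0901] [[-113.1   23.4   90.1]]
top bar [ 0.6127 -0.0762  0.0933] [[-63.8 -26.3  93.3]]
top table [ 0.4526 -0.0903 -0.0023] [[-222.5   -0.9   -2.3]]
top table2 [0.6262 0.1489 0.0015] [[  4.3 188.7   1.5]]
top remote [ 0.7457 -0.0245  0.0423] [[77.8 -8.6 42.3]]
side knob [ 0.5294 -0.1264  0.1235] [[-156.8  -54.6  123.5]]
side bridgeL [ 0.5411 -0.012   0.0918] [[-117.5   53.4   91.8]]
side bridgeR [ 0.5686 -0.1396  0.0903] [[-122.1  -77.    90.3]]
side table [ 0.4358 -0.0377  0.0014] [[-225.9   54.2    1.4]]
side table2 [ 5.137e-01 -1.065e-01 -1.000e-04] [[-1.672e+02 -3.140e+01 -1.000e-01]]<stdin>:17: RuntimeWarning: Mean of empty slice.
  ret = ret.dtype.type(ret / rcount)
Traceback (most recent call last):
ValueError: zero-size array to reduction operation minimum which has no identity
```

```bash
cat >> h.py <<'E'
def delta(p,R,o=None):
    o=o or env.observe();R0=Ro.from_rotvec(o['ee_rot']);
    s=R0.inv().apply(np.array(p)-o['tool_pos']);t=np.degrees((R0.inv()*Ro.from_matrix(R)).as_rotvec())
    return s,t
def down(ang): # tool x at world angle ang, z down
    x=np.array([np.cos(ang),np.sin(ang),0]);z=np.array([0,0,-1.]);return np.c_[x,np.cross(z,x),z]
E
python3 - <<'E'
from h import *
T=np.load("T.npy");k=w(T,[[-.1535,-.051,0]])[0];print(k)
a=T[2]+np.arctan2(51,177.5);print(np.degrees(a))
print(delta([k[0],k[1],.20],down(a)))
E
```

```text
[ 0.53174814 -0.12208504  0.        ]
30.161782266320653
(array([-0.54560236, -0.62220572,  0.03150463]), array([-3.82938858e-02,  9.64442367e-02,  1.36671460e+02]))
```

Emit:
{"fn": "servo_tool", "kwargs": {
  "deltas": [
    {"slide": [-0.03,-0.034,0],"twist": [0,0,7.5],"grip": 0},
    {"slide": [-0.06,-0.068,0],"twist": [0,0,15],"grip": 0},
    {"slide": [-0.09,-0.102,0],"twist": [0,0,22.5],"grip": 0},
    {"slide": [-0.12,-0.136,0],"twist": [0,0,30],"grip": 0},
    {"slide": [-0.15,-0.17,0],"twist": [0,0,37.5],"grip": 0},
    {"slide": [-0.18,-0.204,0],"twist": [0,0,45],"grip": 0},
    {"slide": [-0.21,-0.238,0],"twist": [0,0,52.5],"grip": 0},
    {"slide": [-0.24,-0.272,0],"twist": [0,0,60],"grip": 0},
    {"slide": [-0.27,-0.306,0],"twist": [0,0,67.5],"grip": 0},
    {"slide": [-0.3,-0.34,0],"twist": [0,0,75],"grip": 0},
    {"slide": [-0.33,-0.374,0],"twist": [0,0,82.5],"grip": 0},
    {"slide": [-0.36,-0.408,0],"twist": [0,0,90],"grip": 0}
  ]
}}

```text
time_s: 1.3
tool_pos: [0.4003, 0.1275, 0.2313]
ee_rot: [-2.467, -1.946, -0.0]
wrist_force: [0.9, 0.3, 0.1]
opening: 0.0857
```

Run:
```python
from h import *
T=np.load("T.npy");k=w(T,[[-.1535,-.051,0]])[0]
a=T[2]+np.arctan2(51,177.5)
o=env.observe();print(o['q'],o['tool_pos'],o['wrist_force'])
print(delta([k[0],k[1],.18],down(a)))
```

```text
[2.79980969e-01 1.15766216e-01 2.05962437e+00 7.66903612e-05
 9.66093363e-01 5.15081862e-01] [0.4003183  0.12750692 0.23133825] [0.91347164 0.29445199 0.07998272]
(array([-0.21210794,  0.18596053,  0.05132706]), array([ 9.24063214e-04, -7.34362659e-03,  4.63654308e+01]))
```

Emit:
{"fn": "servo_tool", "kwargs": {
  "deltas": [
    {"slide": [-0.03,0.027,0],"twist": [0,0,7.5],"grip": 0},
    {"slide": [-0.06,0.053,0],"twist": [0,0,15],"grip": 0},
    {"slide": [-0.09,0.08,0],"twist": [0,0,22.5],"grip": 0},
    {"slide": [-0.12,0.106,0.01],"twist": [0,0,30],"grip": 0},
    {"slide": [-0.15,0.133,0.02],"twist": [0,0,37.5],"grip": 0},
    {"slide": [-0.18,0.16,0.03],"twist": [0,0,44],"grip": 0},
    {"slide": [-0.212,0.186,0.05],"twist": [0,0,46.4],"grip": 0},
    {"slide": [-0.212,0.186,0.051],"twist": [0,0,46.4],"grip": 0},
    {"slide": [-0.212,0.186,0.051],"twist": [0,0,46.4],"grip": 0}
  ]
}}

```text
time_s: 2.2
tool_pos: [0.532, -0.12, 0.1792]
ee_rot: [-3.031, -0.822, 0.004]
wrist_force: [-0.9, 0.6, -0.2]
opening: 0.0851
```

```bash
cat >> h.py <<'E'
def snap(tag,ct=(240,90,160,150),cs=(230,150,200,150),f=4):
    for n,(u,v,ww,hh) in(("top",ct),("side",cs)):
        im,d=get_image(n);np.savez(f"pics/{n}{tag}.npz",im=im,d=d)
        cv2.imwrite(f"pics/{n}{tag}.png",cv2.resize(im[v:v+hh,u:u+ww,::-1],None,fx=f,fy=f,interpolation=cv2.INTER_CUBIC))
E
python3 - <<'E'
from h import *
snap("1")
T=np.load("T.npy");k=w(T,[[-.1535,-.051,0]])[0]
a=T[2]+np.arctan2(51,177.5)
o=env.observe();print(o['q'],o['tool_pos'],o['wrist_force'])
print(delta([k[0],k[1],.097],down(a)))
E
```

```text
[-2.41559925e-01  3.74907621e-01  1.84567287e+00  2.40755118e-04
  9.21889713e-01  7.97258611e-01] [ 0.53216441 -0.11879441  0.18030983] [ 1.38684229 -0.90420222  0.68769991]
(array([-0.00198635,  0.00268753,  0.08330883]), array([-0.04291088,  0.02841562,  0.30995905]))
```

View pics/side1.png

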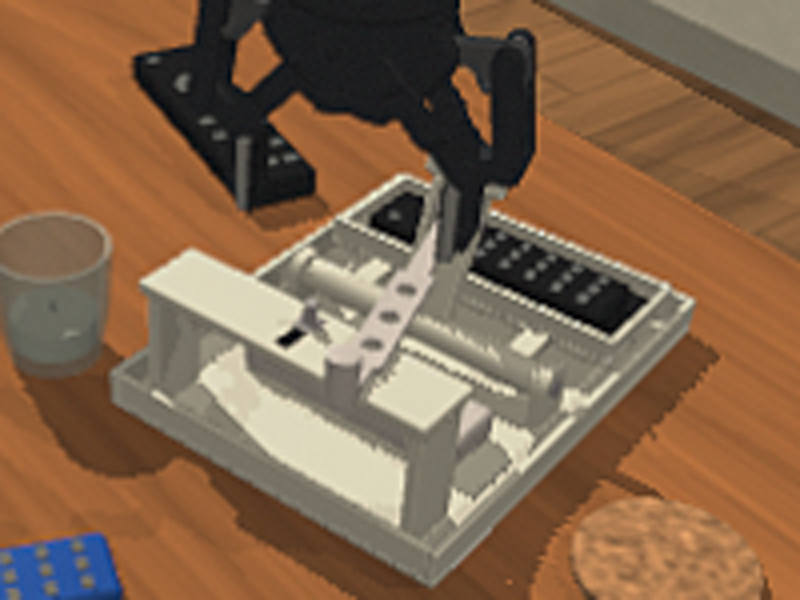

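View pics/top1.png

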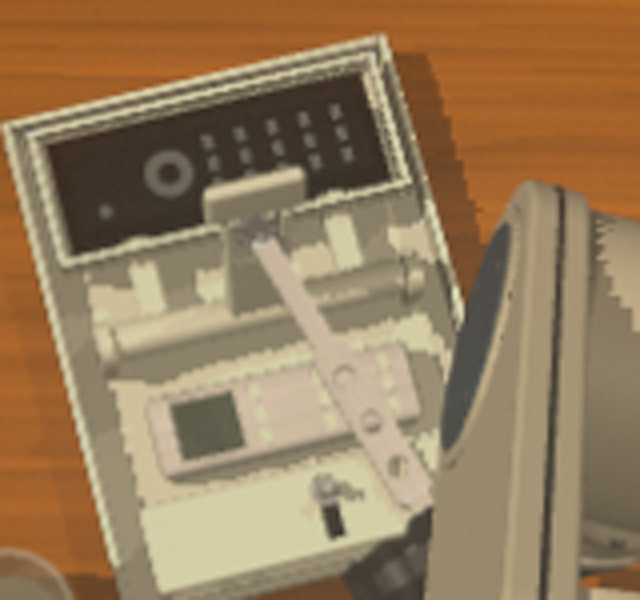

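Emit:
{"fn": "servo_tool", "kwargs": {
  "deltas": [
    {"slide": [0,0,0.02],"twist": [0,0,0.3],"grip": 0},
    {"slide": [-0.001,0.001,0.04],"twist": [0,0,0.3],"grip": 0},
    {"slide": [-0.002,0.001,0.06],"twist": [0,0,0.3],"grip": 0},
    {"slide": [-0.002,0.001,0.075],"twist": [0,0,0.3],"grip": 0},
    {"slide": [-0.002,0.001,0.082],"twist": [0,0,0.3],"grip": 0},
    {"slide": [-0.002,0.001,0.083],"twist": [0,0,0.3],"grip": 0},
    {"slide": [-0.002,0.001,0.083],"twist": [0,0,0.3],"grip": 0},
    {"slide": [-0.002,0.001,0.083],"twist": [0,0,0.3],"grip": 0}
  ]
}}

```text
time_s: 3.1
tool_pos: [0.5322, -0.1213, 0.0983]
ee_rot: [3.033, 0.817, 0.002]
wrist_force: [-0.1, -0.0, -0.1]
opening: 0.0856
```

Run:
```python
from h import *
snap("2")
T=np.load("T.npy");k=w(T,[[-.1535,-.051,0]])[0]
a=T[2]+np.arctan2(51,177.5)
for i in range(1):
  o=env.observe();print(o['tool_pos'],o['wrist_force'],o['moment'])
print(delta([k[0],k[1],.096],down(a)))
```

```text
[ 0.53205872 -0.12141487  0.098142  ] [ 0.90813532 -0.452289    0.03044314] [ 0.02841018 -0.02986157 -0.02999907]
(array([-0.00060734,  0.00042147,  0.00214178]), array([ 0.05705769, -0.05983837, -0.0204529 ]))
```

View pics/side2.png

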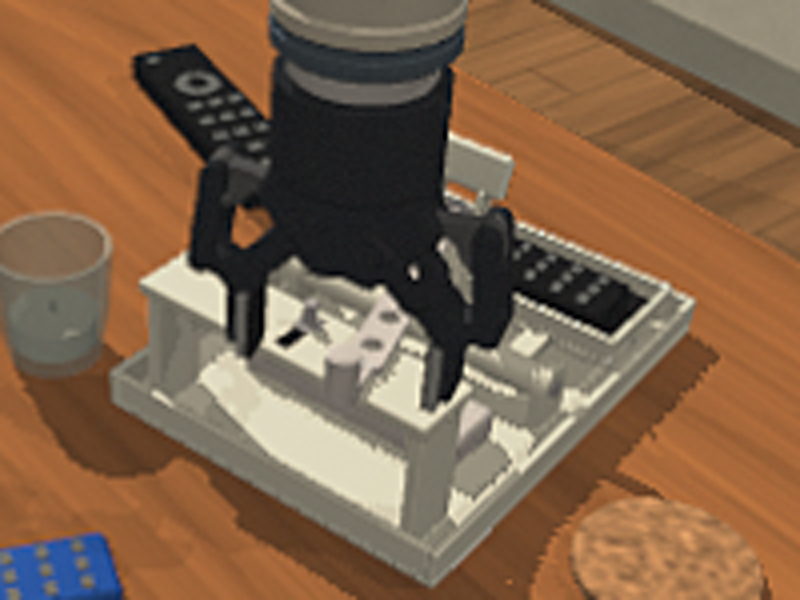

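Emit:
{"fn": "servo_tool", "kwargs": {
  "deltas": [
    {"slide": [0,0,0],"twist": [0,0,0],"grip": 120},
    {"slide": [0,0,0],"twist": [0,0,0],"grip": 170},
    {"slide": [0,0,0],"twist": [0,0,0],"grip": 255},
    {"slide": [0,0,0],"twist": [0,0,0],"grip": 255},
    {"slide": [0,0,0],"twist": [0,0,0],"grip": 255},
    {"slide": [0,0,0],"twist": [0,0,0],"grip": 255},
    {"slide": [0,0,0],"twist": [0,0,0],"grip": 255},
    {"slide": [0,0,0],"twist": [0,0,0],"grip": 255}
  ]
}}

```text
time_s: 4.0
tool_pos: [0.5316, -0.1214, 0.0975]
ee_rot: [3.033, 0.817, 0.0]
wrist_force: [-1.8, -0.2, 4.9]
opening: 0.0162
```

Run:
```python
from h import *
snap("3")
T=np.load("T.npy")
o=env.observe();print(o['tool_pos'],o['wrist_force'],o['moment'],o['opening'],tr(T,o['tool_pos']))
```

```text
[ 0.53154186 -0.12144971  0.09748289] [-1.49851298  0.52595378  4.83034286] [ 0.00042608  0.2997921  -0.04983543] 0.016085394720885448 [[-0.15354493 -0.05033354  0.09748289]]
```

View pics/side3.png

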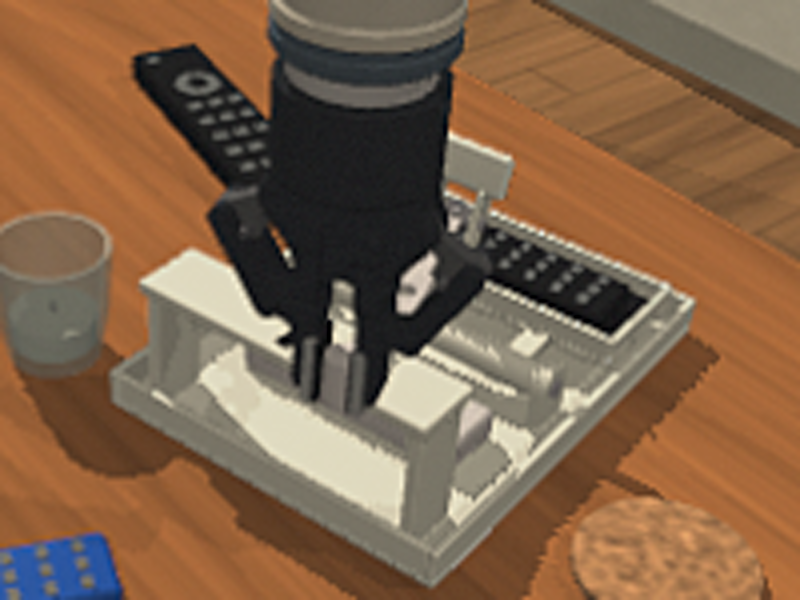

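```bash
cat >> h.py <<'E'
def pin(a): return np.array([.07*np.sin(.35-a),0,.028+.07*np.cos(.35-a)])
def tool(T,a,psi,th,r=.1845,h=.004):
    u=np.array([-np.cos(psi)*np.cos(th),-np.sin(psi)*np.cos(th),np.sin(th)]);n=np.array([np.cos(psi)*np.sin(th),np.sin(psi)*np.sin(th),np.cos(th)])
    p=w(T,pin(a)+r*u+h*n)[0]
    Z=Ro.from_euler('z',T[2]).as_matrix();x=Z@-u;z=Z@-n
    return p,np.c_[x,np.cross(z,x),z]
def hole(a,psi,th,d=.113):
    return pin(a)+d*np.array([-np.cos(psi)*np.cos(th),-np.sin(psi)*np.cos(th),np.sin(th)])
def seq(T,start,pts,**k):
    p0,R0=tool(T,*start,**k)
    for q in pts:
        p,R=tool(T,*q,**k);print(np.round(q,3),(R0.T@(p-p0)).round(4),np.degrees(Ro.from_matrix(R0.T@R).as_rotvec()).round(2),"hole",(hole(*q)*1e3).round(1))
E
python3 - <<'E'
from h import *
T=np.load("T.npy")
s=(0,.276,0)
seq(T,s,[(0,.276,.14*i/4) for i in(1,2,3,4)]+[(.32*i/4,.276,.14) for i in range(1,5)])
print();s=(.32,.276,.14);seq(T,s,[(.32,.276*(1-i/4),.14) for i in range(1,5)])
E
```

```text
[0.    0.276 0.035] [ 0.0003 -0.     -0.0065] [-0.   -2.01 -0.  ] hole [-84.7 -30.8  97.7]
[0.    0.276 0.07 ] [ 0.0007  0.     -0.0129] [ 0.   -4.01 -0.  ] hole [-84.5 -30.7 101.7]
[0.    0.276 0.105] [ 0.0014 -0.     -0.0193] [-0.   -6.02  0.  ] hole [-84.1 -30.6 105.6]
[0.    0.276 0.14 ] [ 0.0024  0.     -0.0257] [ 0.   -8.02 -0.  ] hole [-83.7 -30.5 109.5]
[0.08  0.276 0.14 ] [-0.0028 -0.0015 -0.0274] [ 0.   -8.02 -0.  ] hole [-89.  -30.5 111.2]
[0.16  0.276 0.14 ] [-0.008  -0.0029 -0.0287] [ 0.   -8.02 -0.  ] hole [-94.4 -30.5 112.5]
[0.24  0.276 0.14 ] [-0.0133 -0.0044 -0.0295] [ 0.   -8.02 -0.  ] hole [-100.   -30.5  113.3]
[0.32  0.276 0.14 ] [-0.0187 -0.006  -0.0299] [ 0.   -8.02 -0.  ] hole [-105.6  -30.5  113.7]

[0.32  0.207 0.14 ] [ 0.0004 -0.0126 -0.0001] [0.55 0.   3.91] hole [-107.4  -23.   113.7]
[0.32  0.138 0.14 ] [ 0.0017 -0.0251 -0.0002] [1.1  0.   7.83] hole [-108.7  -15.4  113.7]
[0.32  0.069 0.14 ] [ 0.0039 -0.0374 -0.0005] [ 1.66  0.   11.74] hole [-109.5   -7.7  113.7]
[0.32 0.   0.14] [ 0.0068 -0.0496 -0.001 ] [ 2.21  0.   15.66] hole [-109.8    0.   113.7]
```

Emit:
{"fn": "servo_tool", "kwargs": {
  "deltas": [
    {"slide": [0.0002,0,-0.0033],"twist": [0,-1,0],"grip": 255},
    {"slide": [0.0003,0,-0.0065],"twist": [0,-2,0],"grip": 255},
    {"slide": [0.0005,0,-0.0097],"twist": [0,-3,0],"grip": 255},
    {"slide": [0.0007,0,-0.0129],"twist": [0,-4,0],"grip": 255},
    {"slide": [0.001,0,-0.0161],"twist": [0,-5,0],"grip": 255},
    {"slide": [0.0014,0,-0.0193],"twist": [0,-6,0],"grip": 255},
    {"slide": [0.0024,0,-0.0257],"twist": [0,-8,0],"grip": 255},
    {"slide": [-0.0028,-0.0015,-0.0274],"twist": [0,-8,0],"grip": 255},
    {"slide": [-0.008,-0.003,-0.0287],"twist": [0,-8,0],"grip": 255},
    {"slide": [-0.0133,-0.0044,-0.0295],"twist": [0,-8,0],"grip": 255},
    {"slide": [-0.0187,-0.006,-0.0299],"twist": [0,-8,0],"grip": 255},
    {"slide": [-0.0187,-0.006,-0.0299],"twist": [0,-8,0],"grip": 255}
  ]
}}

```text
time_s: 5.3
tool_pos: [0.5111, -0.1258, 0.1272]
ee_rot: [2.992, 0.805, -0.21]
wrist_force: [2.2, 1.2, -1.9]
opening: 0.0162
```

Run:
```python
from h import *
snap("4")
T=np.load("T.npy")
o=env.observe();print(o['tool_pos'],o['wrist_force'],o['moment'],o['opening'],tr(T,o['tool_pos']))
print(tr(T,tool(T,.32,.276,.14)[0]),tr(T,tool(T,.32,0,.14)[0]))
```

```text
[ 0.51211275 -0.12570569  0.1272585 ] [ 1.58316279  1.59193603 -1.34629529] [ 0.76043047 -0.24784565 -0.04457913] 0.01586725615296352 [[-0.17342517 -0.04971726  0.1272585 ]]
[[-0.1731437  -0.04963393  0.12767507]] [[-1.80036994e-01  6.93889390e-18  1.27675071e-01]]
```

View pics/side4.png

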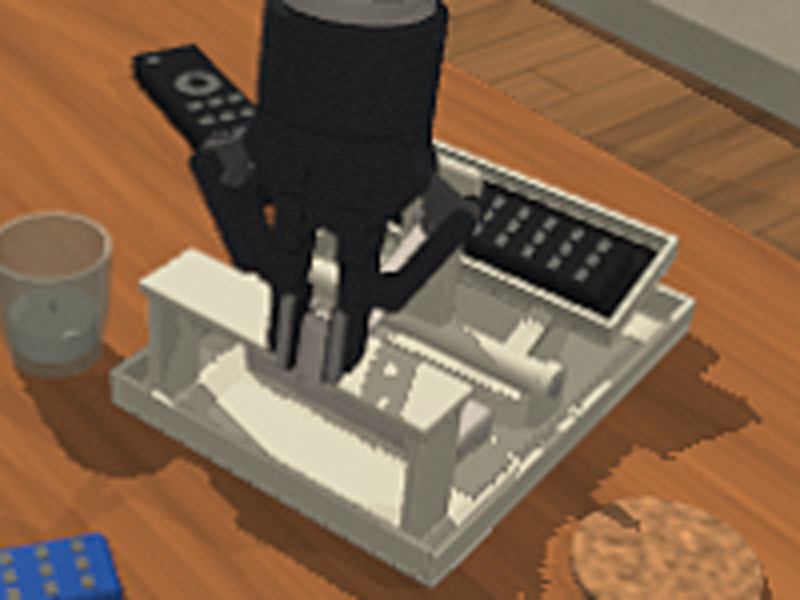

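View pics/top4.png

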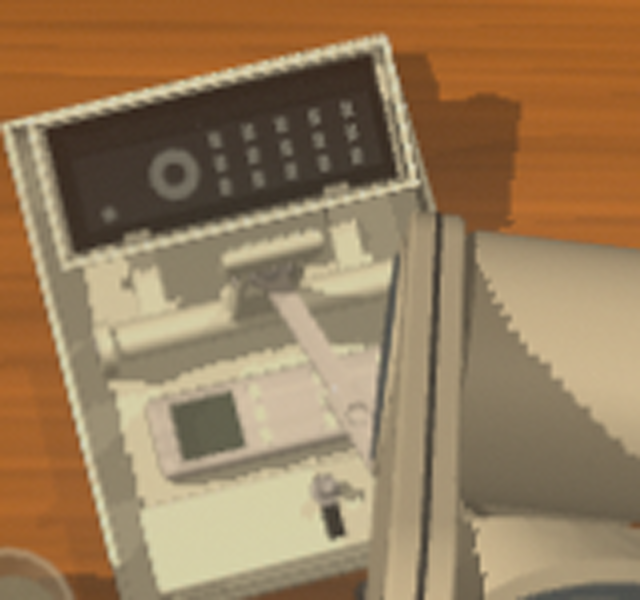

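Emit:
{"fn": "servo_tool", "kwargs": {
  "deltas": [
    {"slide": [0.0002,-0.0063,0],"twist": [0.28,0,2],"grip": 255},
    {"slide": [0.0004,-0.0126,-0.0001],"twist": [0.55,0,3.9],"grip": 255},
    {"slide": [0.001,-0.0188,-0.0001],"twist": [0.83,0,5.9],"grip": 255},
    {"slide": [0.0017,-0.0251,-0.0002],"twist": [1.1,0,7.8],"grip": 255},
    {"slide": [0.0027,-0.0312,-0.0003],"twist": [1.38,0,9.8],"grip": 255},
    {"slide": [0.0039,-0.0374,-0.0005],"twist": [1.66,0,11.7],"grip": 255},
    {"slide": [0.0052,-0.0435,-0.0007],"twist": [1.93,0,13.7],"grip": 255},
    {"slide": [0.0068,-0.0496,-0.001],"twist": [2.2,0,15.7],"grip": 255},
    {"slide": [0.0068,-0.0496,-0.001],"twist": [2.2,0,15.7],"grip": 255},
    {"slide": [0.0068,-0.0496,-0.001],"twist": [2.2,0,15.7],"grip": 255}
  ]
}}

```text
time_s: 6.4
tool_pos: [0.494, -0.0795, 0.1274]
ee_rot: [3.092, 0.39, -0.215]
wrist_force: [3.2, 1.3, -1.1]
opening: 0.0161
```

Run:
```python
from h import *
snap("5",ct=(270,150,100,75),cs=(260,180,100,75),f=8)
T=np.load("T.npy")
o=env.observe();print(o['tool_pos'],o['wrist_force'],o['moment'],o['opening'],tr(T,o['tool_pos']),o['q'])
print(delta(*tool(T,.32,0,.14)))
```

```text
[ 0.49377174 -0.07948383  0.12734323] [ 3.43587696  1.63907171 -1.05803892] [ 0.33460787 -0.56894952  0.12825253] 0.016066485063382832 [[-0.17992645 -0.00041628  0.12734323]] [-0.1506154   0.45055897  1.89252952 -0.06812244  0.92762235  1.21450897]
(array([-0.00015407, -0.00041652, -0.00031369]), array([ 0.05242785, -0.0537807 ,  0.19264621]))
```

View pics/side5.png

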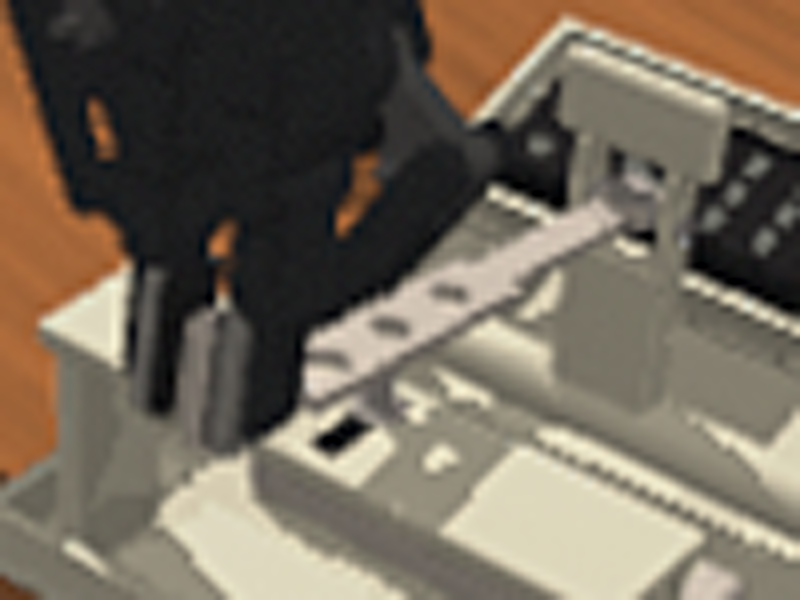

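View pics/top5.png

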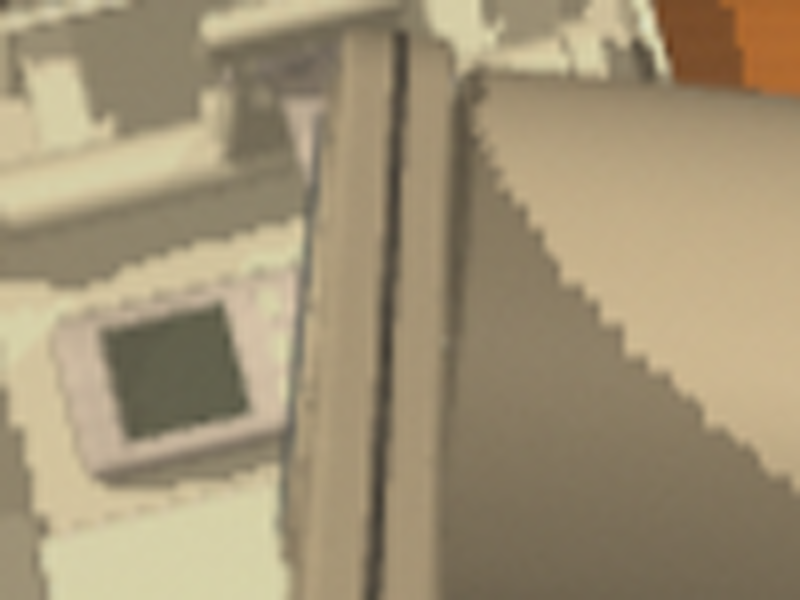

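Run:
```python
from h import *
T=np.load("T.npy")
im=np.load("pics/side0.npz")['im'];cv2.imwrite("pics/side0p.png",cv2.resize(im[205:245,290:340,::-1],None,fx=16,fy=15,interpolation=cv2.INTER_CUBIC))
im=np.load("pics/top0.npz")['im'];cv2.imwrite("pics/top0p.png",cv2.resize(im[195:235,300:350,::-1],None,fx=16,fy=15,interpolation=cv2.INTER_CUBIC))
for d in(.087,.113,.139):
    n=np.array([np.sin(.14),0,np.cos(.14)])*.0025
    print(d,(proj("side",w(T,hole(.32,0,.14,d)+n))[0]-[260,180])*8)
for x in(-.110,-.113,-.116,-.12):print(x,"side5crop tip",(proj("side",w(T,[x,0,.105]))[0]-[260,180])*8,"side0p",(proj("side",w(T,[x,0,.105]))[0]-[290,205])*[16,15],"base",(proj("side",w(T,[x,0,.091]))[0]-[290,205])*[16,15],"top0p",(proj("top",w(T,[x,0,.105]))[0]-[300,195])*[16,15],(proj("top",w(T,[x,0,.091]))[0]-[300,195])*[16,15])
```

```text
0.087 [444.52893267 294.0104884 ]
0.113 [384.26678758 325.73834846]
0.139 [321.02809334 359.01689705]
-0.11 side5crop tip [380.63894533 362.71463629] side0p [281.27789067 305.08994304] base [275.6673936 387.8756585] top0p [349.7347102  263.44718565] [337.21187694 279.2378205 ]
-0.113 side5crop tip [373.38904596 367.93254926] side0p [266.77809192 314.87352987] base [261.30010989 397.75958869] top0p [356.02748912 285.64101696] [343.40082145 301.09396498]
-0.116 side5crop tip [366.10308685 373.17603434] side0p [252.20617369 324.70506438] base [246.86223372 407.69124469] top0p [362.32409093 307.85415363] [349.59347976 322.96873485]
-0.12 side5crop tip [356.33197335 380.20741086] side0p [232.66394671 337.88889537] base [227.50113397 421.00821358] top0p [370.72543131 337.50146112] [357.85606266 352.1638392 ]
```

View pics/side0p.png

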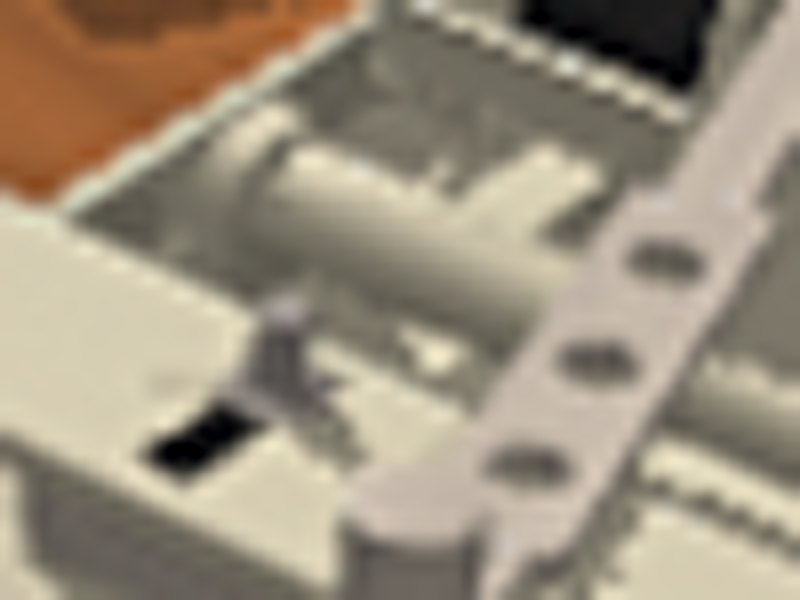

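View pics/top0p.png

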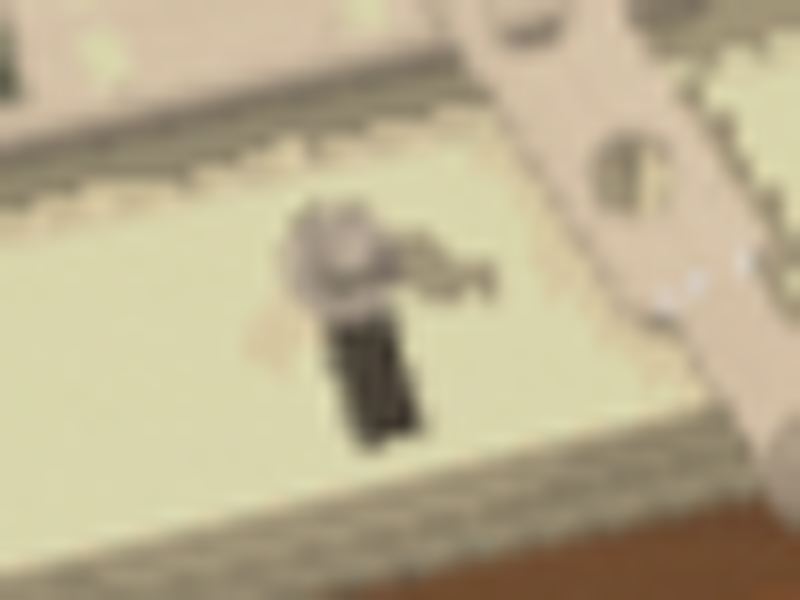

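Run:
```python
from h import *
T=np.load("T.npy")
n=np.array([0,0,.0025])
# pixel bias from holes: top0 (psi .276,a0) measured in 0d crop; side0p measured
mt=[(260+a/6.5,170+b/6.5) for a,b in((430,90),(475,163),(517,238))]
ms=[(290+a/16,205+b/15) for a,b in((667,260),(597,362),(528,466))]
bt=[];bs=[]
for d,t,s in zip((.087,.113,.139),mt,ms):
    P=w(T,hole(0,.276,0,d)+n);bt.append(np.array(t)-proj("top",P)[0]);bs.append(np.array(s)-proj("side",P)[0])
print(np.round(bt,2),np.round(bs,2));bt=np.mean(bt,0);bs=np.mean(bs,0)
print("peg top",tr(T,onz("top",np.array((300+345/16,195+242/15))-bt,.105))*1e3)
print("peg side",tr(T,onz("side",np.array((290+285/16,205+304/15))-bs,.105))*1e3)
b5=np.mean([np.array((450,292))/8-np.array([444.5,294])/8,np.array((390,326))/8-np.array([384.3,325.7])/8],0)
print("peg side w/ b5",tr(T,onz("side",np.array((290+285/16,205+304/15))-b5,.105))*1e3,b5)
```

```text
[[-0.24 -2.21]
 [-0.01 -2.18]
 [-0.28 -1.91]] [[ 0.67 -0.26]
 [ 0.44 -0.15]
 [ 0.49 -0.25]]
peg top [[-111.2233445     0.56600771  105.        ]]
peg side [[-110.81900133    0.14290946  105.        ]]
peg side w/ b5 [[-110.72492859    0.63723677  105.        ]] [ 0.7     -0.10625]
```

Run:
```python
from h import *
T=np.load("T.npy")
seq(T,(.32,.0022,.14),[(.327,-.0035,.13),(.327,-.0035,.115),(.327,-.0035,.10),(.327,-.0035,.095)])
```

```text
[ 0.327 -0.004  0.13 ] [-0.0005 -0.001   0.0019] [0.04 0.57 0.32] hole [-110.4    0.4  112.6]
[ 0.327 -0.004  0.115] [-0.0005 -0.001   0.0047] [0.04 1.43 0.32] hole [-110.6    0.4  110.9]
[ 0.327 -0.004  0.1  ] [-0.0005 -0.001   0.0074] [0.04 2.29 0.32] hole [-110.8    0.4  109.3]
[ 0.327 -0.004  0.095] [-0.0005 -0.001   0.0084] [0.04 2.58 0.32] hole [-110.9    0.4  108.7]
```

Emit:
{"fn": "servo_tool", "kwargs": {
  "deltas": [
    {"slide": [-0.0005,-0.001,0.0019],"twist": [0.04,0.57,0.3],"grip": 255},
    {"slide": [-0.0005,-0.001,0.0033],"twist": [0.04,1,0.3],"grip": 255},
    {"slide": [-0.0005,-0.001,0.0047],"twist": [0.04,1.43,0.3],"grip": 255},
    {"slide": [-0.0005,-0.001,0.006],"twist": [0.04,1.86,0.3],"grip": 255},
    {"slide": [-0.0005,-0.001,0.0074],"twist": [0.04,2.29,0.3],"grip": 255},
    {"slide": [-0.0005,-0.001,0.0074],"twist": [0.04,2.29,0.3],"grip": 255},
    {"slide": [-0.0005,-0.001,0.0074],"twist": [0.04,2.29,0.3],"grip": 255}
  ]
}}

```text
time_s: 7.2
tool_pos: [0.4916, -0.0787, 0.12]
ee_rot: [3.102, 0.38, -0.155]
wrist_force: [1.9, 1.5, -1.1]
opening: 0.016
```

```bash
cat > st.py <<'E'
from h import *
T=np.load("T.npy")
o=env.observe();t=tr(T,o['tool_pos'])[0];c=Ro.from_rotvec(o['ee_rot']).as_matrix();th=np.arcsin(-c[2,0])
print("tcp tray mm",(t*1e3).round(2),"pitch",th.round(4),"F",o['wrist_force'].round(2),"M",o['moment'].round(2),o['time_s'])
E
python3 st.py
python3 - <<'E'
from h import *
T=np.load("T.npy")
print((tr(T,tool(T,.327,-.0035,.1)[0])*1e3).round(2))
seq(T,(.327,-.0035,.1),[(.327,-.0035,.10-.005*i) for i in range(1,9)])
E
```

```text
tcp tray mm [-181.87    0.89  120.  ] pitch 0.0998 F [ 1.86  1.52 -1.12] M [ 0.18 -0.51  0.11] 7.2
[[-181.57    0.64  120.38]]
[ 0.327 -0.004  0.095] [-0.     -0.      0.0009] [0.   0.29 0.  ] hole [-110.9    0.4  108.7]
[ 0.327 -0.004  0.09 ] [-0.      0.      0.0018] [0.   0.57 0.  ] hole [-110.9    0.4  108.1]
[ 0.327 -0.004  0.085] [-0.     -0.      0.0028] [-0.    0.86  0.  ] hole [-111.     0.4  107.6]
[ 0.327 -0.004  0.08 ] [-0.      0.      0.0037] [0.   1.15 0.  ] hole [-111.     0.4  107. ]
[ 0.327 -0.004  0.075] [-0.      0.      0.0046] [0.   1.43 0.  ] hole [-111.1    0.4  106.4]
[ 0.327 -0.004  0.07 ] [-0.      0.      0.0055] [0.   1.72 0.  ] hole [-111.1    0.4  105.9]
[ 0.327 -0.004  0.065] [-0.     -0.      0.0065] [-0.    2.01  0.  ] hole [-111.2    0.4  105.3]
[ 0.327 -0.004  0.06 ] [-0.      0.      0.0074] [0.   2.29 0.  ] hole [-111.2    0.4  104.8]
```

Emit:
{"fn": "servo_tool", "kwargs": {
  "deltas": [
    {"slide": [0,0,0.0005],"twist": [0,0.14,0],"grip": 255},
    {"slide": [0,0,0.0009],"twist": [0,0.29,0],"grip": 255},
    {"slide": [0,0,0.0014],"twist": [0,0.43,0],"grip": 255},
    {"slide": [0,0,0.0018],"twist": [0,0.57,0],"grip": 255},
    {"slide": [0,0,0.0023],"twist": [0,0.72,0],"grip": 255},
    {"slide": [0,0,0.0023],"twist": [0,0.72,0],"grip": 255}
  ]
}}

```text
time_s: 7.8
tool_pos: [0.4913, -0.0787, 0.1177]
ee_rot: [3.105, 0.381, -0.135]
wrist_force: [3.4, 1.7, -2.6]
opening: 0.0161
```

```bash
python3 st.py
```

```text
tcp tray mm [-182.09    0.93  117.65] pitch 0.0871 F [ 3.36  1.73 -2.58] M [ 0.21 -0.54  0.  ] 7.8
```

Emit:
{"fn": "servo_tool", "kwargs": {
  "deltas": [
    {"slide": [0,0,0.0003],"twist": [0,0.09,0],"grip": 255},
    {"slide": [0,0,0.0006],"twist": [0,0.18,0],"grip": 255},
    {"slide": [0,0,0.0009],"twist": [0,0.29,0],"grip": 255},
    {"slide": [0,0,0.0009],"twist": [0,0.29,0],"grip": 255}
  ]
}}

```text
time_s: 8.2
tool_pos: [0.4913, -0.0787, 0.1168]
ee_rot: [3.106, 0.381, -0.128]
wrist_force: [2.4, 1.6, -1.2]
opening: 0.016
```

```bash
python3 st.py
```

```text
tcp tray mm [-182.15    0.93  116.77] pitch 0.0821 F [ 2.4   1.61 -1.18] M [ 0.16 -0.52  0.05] 8.2
```

Emit:
{"fn": "servo_tool", "kwargs": {
  "deltas": [
    {"slide": [0,0,0.0003],"twist": [0,0.09,0],"grip": 255},
    {"slide": [0,0,0.0006],"twist": [0,0.18,0],"grip": 255},
    {"slide": [0,0,0.0009],"twist": [0,0.29,0],"grip": 255},
    {"slide": [0,0,0.0009],"twist": [0,0.29,0],"grip": 255}
  ]
}}

```text
time_s: 8.6
tool_pos: [0.4913, -0.0787, 0.1159]
ee_rot: [3.107, 0.381, -0.119]
wrist_force: [2.2, 1.4, -1.7]
opening: 0.0162
```

```bash
python3 st.py
```

```text
tcp tray mm [-182.15    0.93  115.9 ] pitch 0.0769 F [ 2.18  1.37 -1.73] M [ 0.23 -0.48  0.02] 8.6
```

Emit:
{"fn": "servo_tool", "kwargs": {
  "deltas": [
    {"slide": [0,0,0.0003],"twist": [0,0.09,0],"grip": 255},
    {"slide": [0,0,0.0006],"twist": [0,0.18,0],"grip": 255},
    {"slide": [0,0,0.0006],"twist": [0,0.18,0],"grip": 255}
  ]
}}

```text
time_s: 8.9
tool_pos: [0.4912, -0.0788, 0.1153]
ee_rot: [3.107, 0.381, -0.115]
wrist_force: [2.3, 1.2, -1.7]
opening: 0.016
```

```bash
python3 st.py
```

```text
tcp tray mm [-182.23    0.91  115.29] pitch 0.0738 F [ 2.33  1.23 -1.71] M [ 0.19 -0.48  0.08] 8.9
```

Emit:
{"fn": "servo_tool", "kwargs": {
  "deltas": [
    {"slide": [0,0,0.0003],"twist": [0,0.09,0],"grip": 255},
    {"slide": [0,0,0.0006],"twist": [0,0.18,0],"grip": 255},
    {"slide": [0,0,0.0009],"twist": [0,0.28,0],"grip": 255},
    {"slide": [0,0,0.0009],"twist": [0,0.28,0],"grip": 255}
  ]
}}

```text
time_s: 9.3
tool_pos: [0.4911, -0.0788, 0.1144]
ee_rot: [3.108, 0.381, -0.107]
wrist_force: [3.6, 1.0, -1.3]
opening: 0.016
```

```bash
python3 st.py
```

```text
tcp tray mm [-182.32    0.93  114.37] pitch 0.0689 F [ 3.58  0.98 -1.32] M [ 0.17 -0.51  0.06] 9.3
```

Emit:
{"fn": "servo_tool", "kwargs": {
  "deltas": [
    {"slide": [0,0,0.0003],"twist": [0,0.09,0],"grip": 255},
    {"slide": [0,0,0.0006],"twist": [0,0.18,0],"grip": 255},
    {"slide": [0,0,0.0009],"twist": [0,0.28,0],"grip": 255},
    {"slide": [0,0,0.0009],"twist": [0,0.28,0],"grip": 255}
  ]
}}

```text
time_s: 9.7
tool_pos: [0.4911, -0.0788, 0.1135]
ee_rot: [3.109, 0.381, -0.1]
wrist_force: [3.6, 1.4, -0.7]
opening: 0.0158
```

```bash
python3 st.py;python3 - <<'E'
from h import *
snap("6",cs=(260,180,100,75),f=8)
E
```

```text
tcp tray mm [-182.35    0.92  113.49] pitch 0.064 F [ 3.58  1.42 -0.73] M [ 0.2  -0.47  0.09] 9.7
```

View pics/side6.png

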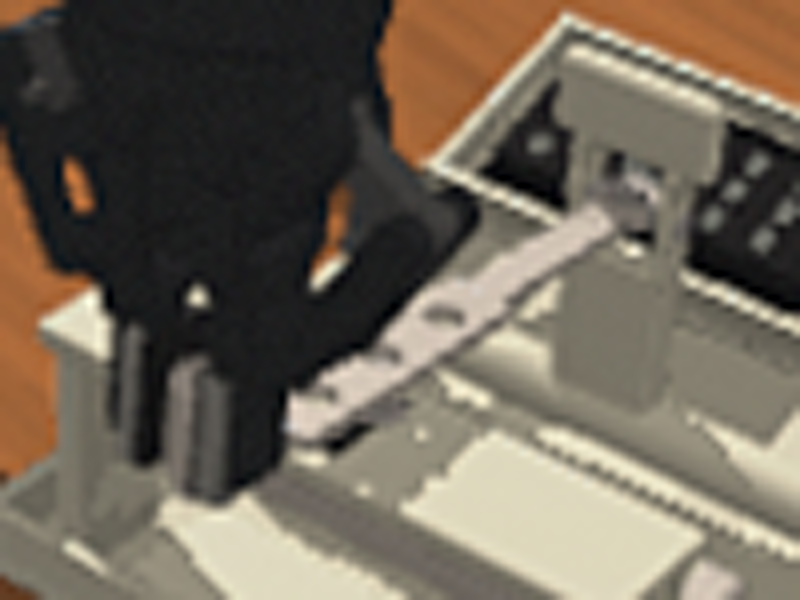

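Run:
```python
from h import *
T=np.load("T.npy")
seq(T,(.327,-.0035,.064),[(.327,-.0035,t) for t in(.044,.024,.004,-.016,-.036,-.04)])
```

```text
[ 0.327 -0.004  0.044] [-0.      0.      0.0037] [0.   1.15 0.  ] hole [-111.3    0.4  103. ]
[ 0.327 -0.004  0.024] [-0.      0.      0.0074] [0.   2.29 0.  ] hole [-111.4    0.4  100.7]
[ 0.327 -0.004  0.004] [0.0001 0.     0.0111] [-0.    3.44  0.  ] hole [-111.4    0.4   98.4]
[ 0.327 -0.004 -0.016] [0.0003 0.     0.0148] [-0.    4.58  0.  ] hole [-111.4    0.4   96.2]
[ 0.327 -0.004 -0.036] [0.0005 0.     0.0184] [-0.    5.73  0.  ] hole [-111.3    0.4   93.9]
[ 0.327 -0.004 -0.04 ] [0.0006 0.     0.0192] [-0.    5.96  0.  ] hole [-111.3    0.4   93.5]
```

Emit:
{"fn": "servo_tool", "kwargs": {
  "deltas": [
    {"slide": [0,0,0.0006],"twist": [0,0.19,0],"grip": 255},
    {"slide": [0,0,0.0012],"twist": [0,0.37,0],"grip": 255},
    {"slide": [0,0,0.0018],"twist": [0,0.56,0],"grip": 255},
    {"slide": [0,0,0.0018],"twist": [0,0.56,0],"grip": 255}
  ]
}}

```text
time_s: 10.2
tool_pos: [0.4909, -0.0788, 0.1117]
ee_rot: [3.111, 0.381, -0.084]
wrist_force: [2.7, 0.7, -0.5]
opening: 0.0156
```

```bash
python3 st.py
```

```text
tcp tray mm [-182.57    0.94  111.65] pitch 0.0543 F [ 2.67  0.69 -0.5 ] M [ 0.21 -0.46  0.12] 10.2
```

Emit:
{"fn": "servo_tool", "kwargs": {
  "deltas": [
    {"slide": [0,0,0.0006],"twist": [0,0.19,0],"grip": 255},
    {"slide": [0,0,0.0012],"twist": [0,0.37,0],"grip": 255},
    {"slide": [0,0,0.0018],"twist": [0,0.56,0],"grip": 255},
    {"slide": [0,0,0.0018],"twist": [0,0.56,0],"grip": 255}
  ]
}}

```text
time_s: 10.6
tool_pos: [0.4908, -0.0788, 0.1099]
ee_rot: [3.112, 0.381, -0.069]
wrist_force: [2.7, 0.8, -1.3]
opening: 0.016
```

```bash
python3 st.py
```

```text
tcp tray mm [-182.65    0.93  109.87] pitch 0.0445 F [ 2.72  0.83 -1.28] M [ 0.13 -0.54  0.04] 10.6
```

Emit:
{"fn": "servo_tool", "kwargs": {
  "deltas": [
    {"slide": [0,0,0.0006],"twist": [0,0.19,0],"grip": 255},
    {"slide": [0,0,0.0012],"twist": [0,0.37,0],"grip": 255},
    {"slide": [0,0,0.0018],"twist": [0,0.56,0],"grip": 255},
    {"slide": [0,0,0.0024],"twist": [0,0.75,0],"grip": 255},
    {"slide": [0,0,0.003],"twist": [0,0.93,0],"grip": 255},
    {"slide": [0,0,0.003],"twist": [0,0.93,0],"grip": 255}
  ]
}}

```text
time_s: 11.2
tool_pos: [0.4907, -0.0789, 0.1069]
ee_rot: [3.115, 0.382, -0.044]
wrist_force: [2.6, 1.3, -0.7]
opening: 0.0157
```

```bash
python3 st.py
```

```text
tcp tray mm [-182.79    0.92  106.86] pitch 0.0283 F [ 2.62  1.25 -0.66] M [ 0.21 -0.4   0.08] 11.2
```

Emit:
{"fn": "servo_tool", "kwargs": {
  "deltas": [
    {"slide": [0,0,0.0006],"twist": [0,0.19,0],"grip": 255},
    {"slide": [0,0,0.0012],"twist": [0,0.37,0],"grip": 255},
    {"slide": [0,0,0.0018],"twist": [0,0.56,0],"grip": 255},
    {"slide": [0,0,0.0024],"twist": [0,0.75,0],"grip": 255},
    {"slide": [0.0001,0,0.003],"twist": [0,0.93,0],"grip": 255},
    {"slide": [0.0001,0,0.003],"twist": [0,0.93,0],"grip": 255}
  ]
}}

```text
time_s: 11.8
tool_pos: [0.4907, -0.0789, 0.1039]
ee_rot: [3.117, 0.382, -0.019]
wrist_force: [3.4, 0.9, -1.1]
opening: 0.016
```

```bash
python3 st.py
```

```text
tcp tray mm [-182.8     0.92  103.87] pitch 0.0121 F [ 3.38  0.89 -1.06] M [ 0.2  -0.39  0.11] 11.8
```

Emit:
{"fn": "servo_tool", "kwargs": {
  "deltas": [
    {"slide": [0,0,0.0006],"twist": [0,0.19,0],"grip": 255},
    {"slide": [0,0,0.0012],"twist": [0,0.37,0],"grip": 255},
    {"slide": [0,0,0.0018],"twist": [0,0.56,0],"grip": 255},
    {"slide": [0,0,0.0024],"twist": [0,0.75,0],"grip": 255},
    {"slide": [0.0001,0,0.003],"twist": [0,0.93,0],"grip": 255},
    {"slide": [0.0001,0,0.003],"twist": [0,0.93,0],"grip": 255}
  ]
}}

```text
time_s: 12.4
tool_pos: [0.4907, -0.0789, 0.1009]
ee_rot: [-3.118, -0.382, -0.006]
wrist_force: [2.1, 1.8, -1.1]
opening: 0.0159
```

```bash
python3 st.py
```

```text
tcp tray mm [-182.71    0.93  100.85] pitch -0.0042 F [ 2.05  1.82 -1.05] M [ 0.15 -0.4   0.06] 12.4
```

Emit:
{"fn": "servo_tool", "kwargs": {
  "deltas": [
    {"slide": [0,0,0.0006],"twist": [0,0.19,0],"grip": 255},
    {"slide": [0,0,0.0012],"twist": [0,0.37,0],"grip": 255},
    {"slide": [0,0,0.0018],"twist": [0,0.56,0],"grip": 255},
    {"slide": [0,0,0.0024],"twist": [0,0.75,0],"grip": 255},
    {"slide": [0.0001,0,0.003],"twist": [0,0.93,0],"grip": 255},
    {"slide": [0.0001,0,0.003],"twist": [0,0.93,0],"grip": 255}
  ]
}}

```text
time_s: 13.0
tool_pos: [0.4909, -0.0788, 0.0978]
ee_rot: [-3.116, -0.382, -0.032]
wrist_force: [1.7, 2.2, 0.2]
opening: 0.016
```

```bash
python3 st.py
```

```text
tcp tray mm [-182.6     0.95   97.84] pitch -0.0203 F [1.72 2.17 0.22] M [ 0.12 -0.4   0.12] 13.0
```

Emit:
{"fn": "servo_tool", "kwargs": {
  "deltas": [
    {"slide": [0,0,0.0004],"twist": [0,0.12,0],"grip": 255},
    {"slide": [0,0,0.0008],"twist": [0,0.25,0],"grip": 255},
    {"slide": [0,0,0.0012],"twist": [0,0.37,0],"grip": 255},
    {"slide": [0,0,0.0012],"twist": [0,0.37,0],"grip": 255}
  ]
}}

```text
time_s: 13.4
tool_pos: [0.491, -0.0788, 0.0967]
ee_rot: [-3.115, -0.382, -0.042]
wrist_force: [2.7, 0.6, -0.5]
opening: 0.0161
```

```bash
python3 st.py
```

```text
tcp tray mm [-182.49    0.91   96.69] pitch -0.0269 F [ 2.69  0.55 -0.45] M [ 0.17 -0.4   0.05] 13.4
```

Emit:
{"fn": "servo_tool", "kwargs": {
  "deltas": [
    {"slide": [0,0,0.0003],"twist": [0,0.1,0],"grip": 255},
    {"slide": [0,0,0.0006],"twist": [0,0.2,0],"grip": 255},
    {"slide": [0,0,0.0006],"twist": [0,0.2,0],"grip": 255}
  ]
}}

```text
time_s: 13.7
tool_pos: [0.491, -0.0788, 0.0962]
ee_rot: [-3.114, -0.382, -0.047]
wrist_force: [2.8, 1.2, -0.4]
opening: 0.0161
```

```bash
python3 st.py
```

```text
tcp tray mm [-182.44    0.93   96.17] pitch -0.0305 F [ 2.79  1.19 -0.37] M [ 0.18 -0.39  0.16] 13.7
```

Emit:
{"fn": "servo_tool", "kwargs": {
  "deltas": [
    {"slide": [0.0002,0,0],"twist": [0,0,0],"grip": 255},
    {"slide": [0.0004,0,0],"twist": [0,0,0],"grip": 255},
    {"slide": [0.0004,0,0],"twist": [0,0,0],"grip": 255}
  ]
}}

```text
time_s: 14.0
tool_pos: [0.4913, -0.0787, 0.0962]
ee_rot: [-3.114, -0.382, -0.047]
wrist_force: [2.0, 1.1, 1.1]
opening: 0.0157
```

```bash
python3 st.py
```

```text
tcp tray mm [-182.13    0.91   96.16] pitch -0.0301 F [2.05 1.11 1.12] M [ 0.16 -0.26  0.03] 14.0
```

Emit:
{"fn": "servo_tool", "kwargs": {
  "deltas": [
    {"slide": [0.0002,0,0.0002],"twist": [0,0.06,0],"grip": 255},
    {"slide": [0.0004,0,0.0004],"twist": [0,0.12,0],"grip": 255},
    {"slide": [0.0004,0,0.0004],"twist": [0,0.12,0],"grip": 255}
  ]
}}

```text
time_s: 14.3
tool_pos: [0.4915, -0.0787, 0.096]
ee_rot: [-3.114, -0.382, -0.05]
wrist_force: [-1.1, 0.5, 6.0]
opening: 0.0157
```

```bash
python3 st.py
```

```text
tcp tray mm [-181.98    0.9    96.03] pitch -0.0319 F [-1.07  0.52  6.01] M [-0.06  0.13  0.09] 14.3
```

Emit:
{"fn": "servo_tool", "kwargs": {
  "deltas": [
    {"slide": [0.0002,0,0.0002],"twist": [0,0.06,0],"grip": 255},
    {"slide": [0.0003,0,0.0004],"twist": [0,0.12,0],"grip": 255},
    {"slide": [0.0003,0,0.0004],"twist": [0,0.12,0],"grip": 255}
  ]
}}

```text
time_s: 14.6
tool_pos: [0.4915, -0.0787, 0.0959]
ee_rot: [-3.114, -0.382, -0.052]
wrist_force: [-2.9, -0.4, 10.6]
opening: 0.0155
```

```bash
python3 st.py
```

```text
tcp tray mm [-181.98    0.93   95.88] pitch -0.0335 F [-2.89 -0.39 10.56] M [-0.09  0.48  0.07] 14.6
```

Emit:
{"fn": "servo_tool", "kwargs": {
  "deltas": [
    {"slide": [-0.0002,0,-0.0004],"twist": [0,-0.12,0],"grip": 255},
    {"slide": [-0.0002,0,-0.0004],"twist": [0,-0.12,0],"grip": 255}
  ]
}}

```text
time_s: 14.8
tool_pos: [0.4915, -0.0787, 0.096]
ee_rot: [-3.114, -0.382, -0.049]
wrist_force: [-1.8, -0.8, 7.3]
opening: 0.0163
```

```bash
python3 st.py
python3 - <<'E'
from h import *
snap("7",cs=(260,180,100,75),f=8)
E
```

```text
tcp tray mm [-181.96    0.93   95.98] pitch -0.0318 F [-1.81 -0.81  7.27] M [-0.04  0.25  0.08] 14.8
```

View pics/side7.png

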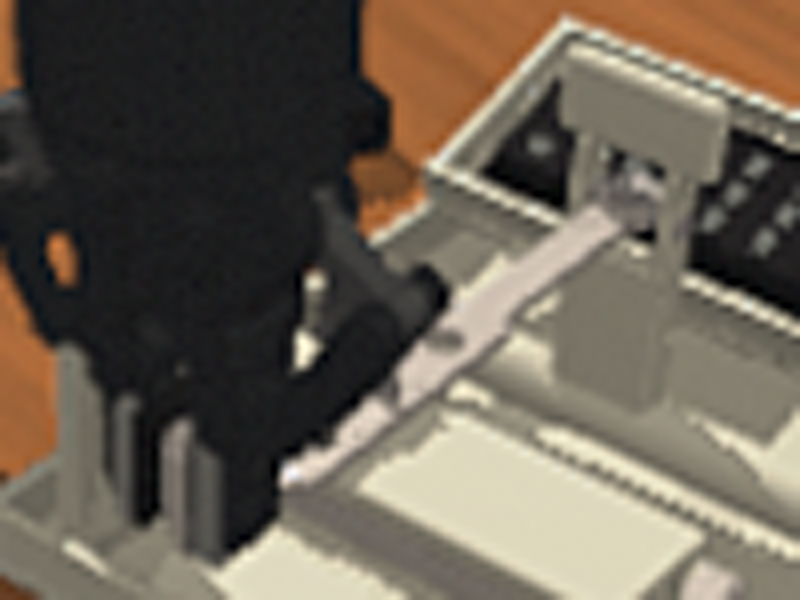

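The peg pokes up through the middle hole (about (390,375)) and the bar lies flat on the bridge. I'll release now.

Emit:
{"fn": "servo_tool", "kwargs": {
  "deltas": [
    {"slide": [0,0,0],"twist": [0,0,0],"grip": 200},
    {"slide": [0,0,0],"twist": [0,0,0],"grip": 170},
    {"slide": [0,0,0],"twist": [0,0,0],"grip": 120},
    {"slide": [0,0,0],"twist": [0,0,0],"grip": 60},
    {"slide": [0,0,0],"twist": [0,0,0],"grip": 0},
    {"slide": [0,0,0],"twist": [0,0,0],"grip": 0},
    {"slide": [0,0,0],"twist": [0,0,0],"grip": 0},
    {"slide": [0,0,0],"twist": [0,0,0],"grip": 0}
  ]
}}

```text
time_s: 15.7
tool_pos: [0.4919, -0.0786, 0.0958]
ee_rot: [-3.114, -0.382, -0.051]
wrist_force: [0.1, 0.4, -1.1]
opening: 0.0851
```

```bash
python3 st.py
python3 - <<'E'
from h import *
snap("8",cs=(260,180,100,75),f=8);print(env.observe()['opening'])
E
```

```text
tcp tray mm [-181.52    0.91   95.75] pitch -0.0324 F [ 0.07  0.4  -1.07] M [-0.03 -0.01 -0.03] 15.7
0.08530253328075546
```

View pics/side8.png

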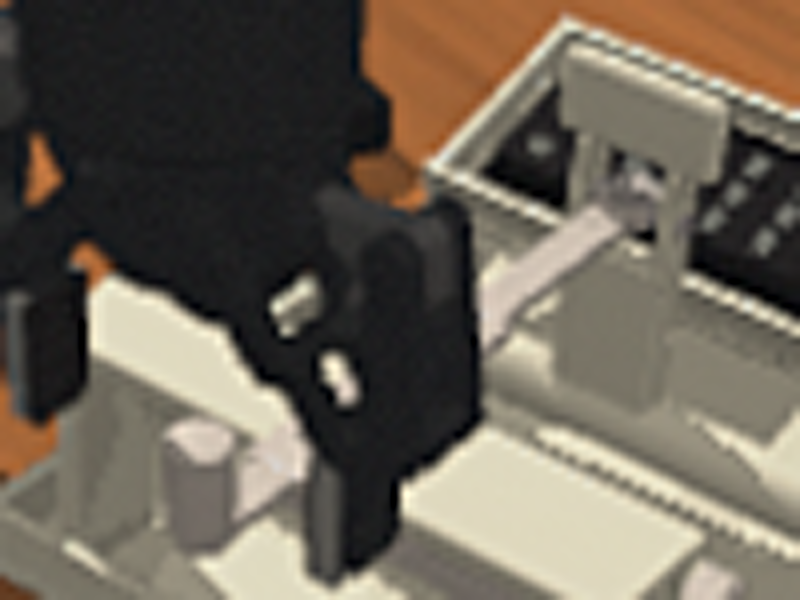

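Fingers are open and the knob stands free at about (200,480), with the shelf still up. I'll retreat upward.

Emit:
{"fn": "servo_tool", "kwargs": {
  "deltas": [
    {"slide": [0,0,-0.01],"twist": [0,0,0],"grip": 0},
    {"slide": [0,0,-0.03],"twist": [0,0,0],"grip": 0},
    {"slide": [0,0,-0.06],"twist": [0,0,0],"grip": 0},
    {"slide": [0,0,-0.1],"twist": [0,0,0],"grip": 0},
    {"slide": [-0.03,0,-0.13],"twist": [0,0,0],"grip": 0},
    {"slide": [-0.06,0,-0.16],"twist": [0,0,0],"grip": 0},
    {"slide": [-0.08,0,-0.17],"twist": [0,0,0],"grip": 0},
    {"slide": [-0.08,0,-0.17],"twist": [0,0,0],"grip": 0}
  ]
}}

```text
time_s: 16.6
tool_pos: [0.4077, -0.0996, 0.2652]
ee_rot: [-3.116, -0.38, -0.055]
wrist_force: [-0.2, -1.2, -0.5]
opening: 0.0852
```

```bash
python3 st.py
python3 - <<'E'
from h import *
snap("9",cs=(230,150,200,150),f=4)
E
```

```text
tcp tray mm [-268.28    1.07  265.21] pitch -0.0352 F [-0.24 -1.18 -0.53] M [-0.01  0.03  0.02] 16.6
```

View pics/side9.png

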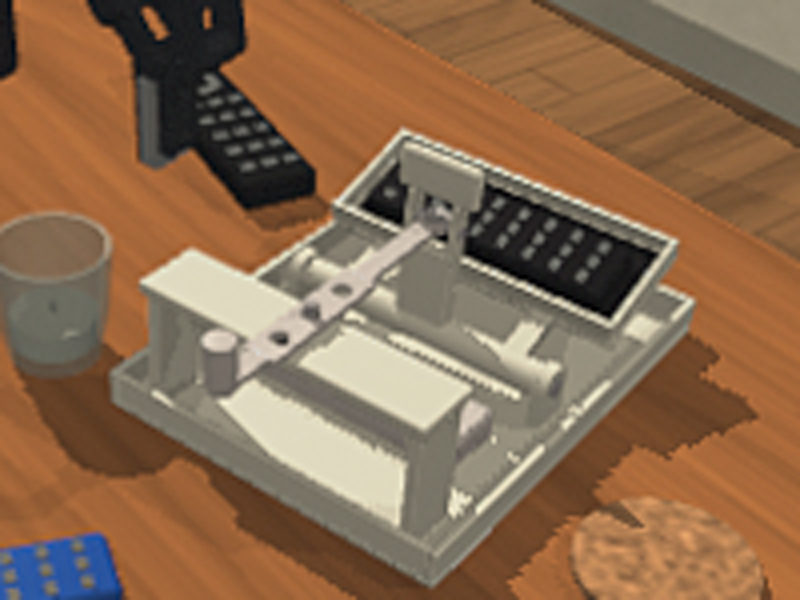

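View pics/top9.png

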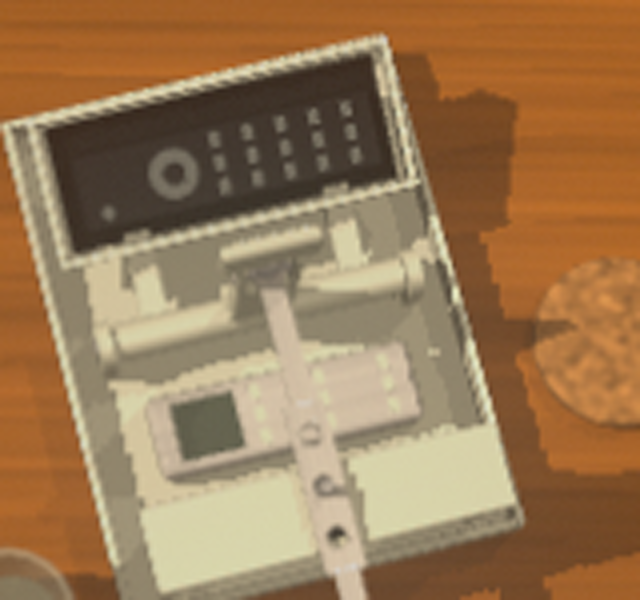

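The views show the peg in the middle hole (side (312,305), top (325,487)) with the bar flat and straight. The shelf is up with the remote on it, and the other items haven't moved. I'll hand it in.

```bash
python3 -c "
from bench import env
print(env.job_done())"
```

```text
the job is handed in; nothing more can be done
None
```

I raised the shelf and pinned it at half height, and handed the job in after about 17 s; the hand-in gives no verdict. I gripped the knob, lifted the bar clear of the peg and drew it forward until the rocker was at about 0.32 rad. Then I swung it onto the centre line and lowered the middle hole over the peg in small steps.

- **Contact:** I felt no contact on the way down. The wrist force only rose once the bar was on the bridge, to about 11 N at most, and I eased that to about 7 N before letting go. The limit applies to the contact between stay and tray, which I could not read directly.
- **Final pictures:** The peg shows through the middle hole and the bar lies flat and straight on the bridge. The shelf stays up on its own with the black remote on it. The silver remote, votive and coaster look unmoved by eye, and the gripper is well clear.
- **Disagreement:** The two cameras differed by about 4–6 mm in absolute position. I corrected for this using the known hole positions, after which both put the peg within 0.5 mm of the same spot, near the rear end of its slot.

I did not measure the final rocker angle or the bar's height separately; both come from the arm's position and the stay's known geometry.

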